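# Restock the shaker crate on the serving line

### The arm

A 6-joint arm with a two-finger parallel gripper is mounted at the origin on the work surface. World frame = base frame: x ahead of the robot, y to its left, z up, the work surface at z = 0. Lengths are in m, angles in degrees, forces in N, time in s.
With the tool pointing down it reaches from about 0.4 to 0.825 m from the base axis. Payload 7 kg.
Tool frame: the origin (TCP) lies at the very end of the fingers, on their centre line; the grasp point (between the pads) lies r.pinch_z behind it (r.pinch_z is the distance from the TCP to the grasp point, in m); z points along the fingers, y is the direction in which the jaws open and shut (so a half turn about z gives the same grasp; the last joint's range is limited). The gripper opens to 88 mm and grips with 3 to 60 N. Pads are 19 mm wide; open, the fingers measure 130 mm over their backs; the gripper's body (78 mm by 193 mm) begins 47 mm behind the grasp point.
Start: joints at [-56.717, 20.546, 0.682, 0, -70.136, -16.507], TCP at [0.195, -0.646, 0.227] pointing down, gripper open.
Joint ranges: [-176.03, 176.03], [-82.01, 121.73], [-58.28, 71.71], [-173.87, 95.51], [-174.79, -0.11], [-173.66, 173.66]. Speed limits (degrees/s): [136.94, 136.94, 172.46, 180, 180, 180].

### API

Orientations are given as [roll, pitch, yaw] about the fixed x, y, z axes, in that order (R = Rz(yaw) Ry(pitch) Rx(roll)).
In Python, from plant import r gives the robot as it stands. The module is installed in compiled form; this text tells all that it offers.
- The arm moves only by the tool servo_tool, never from a script. Its argument "steps" is a list of rows, each a list of 5 numbers: the finger opening in cm, from 0 to 8.76, then the shift along the tool's x, y, z in cm, then the turn about the tool's z in degrees. In form: [[fingers, x, y, z, spin], ...]. A call has 1 to 8 rows; each row shifts and turns the commanded pose from where the row before left it, along the tool's axes as they then stand; what a row does not reach is not made up. A row lasts 1/8 s, in which the tool goes at most 62.5 mm and 10.7 degrees, less where a joint would pass 70% of its speed; a pose out of reach is approached as far as the arm can. A call with a gripper value outside its range is refused whole. The fingers move at their own pace and stop on an object; "squeeze" is the grip in N (left out, the last holds). Time passes only in rows, so rows that do not move let the fingers close. It gives the time, the measured TCP pose, the force and the opening at its end, in the units of the state.
- r.get_state(): the state, without advancing time (a new reading comes with each control period).
- r.capture(name): name is "scene" or "top"; returns the picture (400x640x3 uint8, red, green, blue); there is no depth.
- r.calibration(name): a dict with "K" (3x3 intrinsics, pixels), "rvec" (rotation vector, rad) and "tvec" (3), from world to camera coordinates, as OpenCV has them. Camera axes: x right, y down, z forward; pixel columns grow to the right and rows downward; lengths in m; the calibration is good to about 2 mm. A picture is of the moment at which its call begins. calibration takes no time and is no camera call.
- r.close_job(): hands the job in, once; it reports no verdict.
The state is a dict: "time_s": time; "joints": joint angles; "qd": joint speeds; "joint_torque": joint torques, N m; "tcp_pos": TCP position; "eef_rot": TCP orientation; "contact_force": force on the tool from outside, world axes, zero at the start; "moment": the same for the moment, N m; "gripper_width": finger opening in m.
Only numpy, scipy, OpenCV 4.12 (cv2) and the standard library are available. Lean on these libraries where they do the work, as an engineer would, in place of code of your own. Each camera call takes 0.05 s, during which the arm holds its last target.

### The job

Put the two tall slim steel shakers into the two empty cells of the divided grey crate, one in each cell, standing upright on the cell's floor. Set each one down gently inside its cell rather than dropping it in, and do not knock the shakers over. Either shaker may go into either empty cell.

Things in the scene. Friction and masses are not known exactly. Their poses are not given: they have to be found in the camera images.
- shaker_a: One of two identical tall slim steel shakers, 140 mm tall: straight round body 46 mm in diameter up to 114 mm, then a 47 mm collar and a domed sieve top. About 0.25 kg, loose, upright on the counter. Origin: centre of its underside, z up; round, so yaw means nothing. Grip the body about 100 mm above the base.
- shaker_b: The other tall shaker, the same in every way. Do not confuse them with a squat steel shaker (70 mm tall, 68 mm wide), an open steel tumbler (70 mm tall) and a white sauce cup (30 mm tall) that stand among the two; a 210 mm green bottle stands farther to the robot's left.
- pad_a: Round flat white plastic liner, 70 mm across, 2 mm thick, fixed in the middle of one EMPTY cell of the grey crate. Origin: centre of its underside, on the crate's floor, 5 mm above the counter; x and y along the crate's walls. Crate: fixed, 175 x 175 mm, 60 mm high, four square cells (2 by 2), each 80 mm wide inside, centres 85 mm apart, walls 5 mm.
- pad_b: The same kind of liner, in the middle of the crate's other EMPTY cell, beside or diagonal to the first. The remaining two cells hold amber glass jars with steel lids, 62 mm in diameter, tops 65 mm above the counter. Which cells are empty varies.
Things that resemble listed ones, but are neither listed nor needed, are in the scene too. Leave any turquoise or yellow look-alike of the shaker_a alone.

How it is judged (in metres and radians):
At the end, for the whole second after the job is handed in: Each of the two empty cells holds one of the tall shakers: its base within 27 mm of the middle of the liner (anywhere inside the cell's walls) and down on the cell's floor (less than 10 mm above the liner's underside), upright within 10 degrees (0.17 rad), released and at rest (under 0.03 m/s) (angle between each of shaker_a, shaker_b's own z axis and vertical below 0.17 rad and linear speed of each of shaker_a, shaker_b below 0.03 m/s and ((horizontal distance between shaker_a and pad_a below 0.027 m and z of shaker_a in the frame of pad_a between -0.005 and 0.01 m and horizontal distance between shaker_b and pad_b below 0.027 m and z of shaker_b in the frame of pad_b between -0.005 and 0.01 m) or (horizontal distance between shaker_a and pad_b below 0.027 m and z of shaker_a in the frame of pad_b between -0.005 and 0.01 m and horizontal distance between shaker_b and pad_a below 0.027 m and z of shaker_b in the frame of pad_a between -0.005 and 0.01 m))); the robot touches nothing.
It fails at once if a shaker is dropped or thrown into a cell (faster than 0.6 m/s within 60 mm of the cell's floor) (((horizontal distance between shaker_a and pad_a below 0.04 m and z of shaker_a in the frame of pad_a below 0.06 m and linear speed of shaker_a above 0.6 m/s) or (horizontal distance between shaker_a and pad_b below 0.04 m and z of shaker_a in the frame of pad_b below 0.06 m and linear speed of shaker_a above 0.6 m/s)) or ((horizontal distance between shaker_b and pad_a below 0.04 m and z of shaker_b in the frame of pad_a below 0.06 m and linear speed of shaker_b above 0.6 m/s) or (horizontal distance between shaker_b and pad_b below 0.04 m and z of shaker_b in the frame of pad_b below 0.06 m and linear speed of shaker_b above 0.6 m/s))).
It fails at once if a shaker is knocked over (tilted more than 50 degrees) (angle between any of shaker_a, shaker_b's own z axis and vertical above 0.87 rad).
It also fails if it takes over 58 s, if anything falls off the work surface, if the arm or the gripper's body presses on something with over 40 N, if the wrist force passes 120 N, or if a joint passes its speed limit or range.

## Working session

There is one attempt and no reset: what is moved stays moved. The work goes in short steps, Python scripts to look and compute and a tool call to move; the robot and the scene stay as the last step left them, time stands still between calls to the robot, and variables do not carry over. Pictures are saved under pics/ and viewed, and the job is handed in when it is done.

Besides the shell and the picture viewer there is one more tool, called after ">>>" as name(argument=value, ...), one argument or row to a line, values as JSON. servo_tool: Moves the arm, as the interface text tells. Its arguments: {"type":"object","properties":{"steps":{"type":"array","items":{"type":"array","items":{"type":"number"}}},"squeeze":{"type":"number"}},"required":["steps"]}

```bash
mkdir -p pics; python3 - <<'E'
from plant import r
import cv2
for n in("scene","top"):
    im=r.capture(n); cv2.imwrite(f"pics/{n}0.png",im[:,:,::-1]); c=r.calibration(n); print(n,c)
print(r.get_state(), r.pinch_z)
E
```

```text
scene {'K': array([[362.18941262,   0.        , 323.03831564],
       [  0.        , 362.18941262, 202.28486244],
       [  0.        ,   0.        ,   1.        ]]), 'rvec': array([ 0.99564746,  2.55115554, -0.95879435]), 'tvec': array([ 0.3845946 , -0.27378052,  0.92741705])}
top {'K': array([[395.28926276,   0.        , 327.37602415],
       [  0.        , 395.28926276, 200.56887419],
       [  0.        ,   0.        ,   1.        ]]), 'rvec': array([ 2.13112658, -2.19682881,  0.06140201]), 'tvec': array([0.07063561, 0.53555283, 0.88999388])}
{'time_s': 0.1, 'joints': array([-5.67181744e+01,  2.05863772e+01,  6.37819318e-01, -1.82907126e-02,
       -7.01364564e+01, -1.65055958e+01]), 'qd': array([ 0.07456912, -0.05147594,  0.11463705,  0.16774128, -0.12488361,
       -0.04451434]), 'joint_torque': array([-2.03228039e-03, -5.84163094e+01,  2.93750238e+01,  7.01557025e+00,
        1.01719241e-02, -5.94124822e-05]), 'tcp_pos': array([ 0.19465494, -0.64584867,  0.22571626]), 'eef_rot': array([ 1.79913603e+02, -7.66881263e-03, -1.63229992e+02]), 'contact_force': array([-0.00617484,  0.34698343, -0.17425324]), 'moment': array([ 0.04011502,  0.05385009, -0.01937912]), 'gripper_width': 0.08752499838272326} 0.0188
```

View pics/scene0.png

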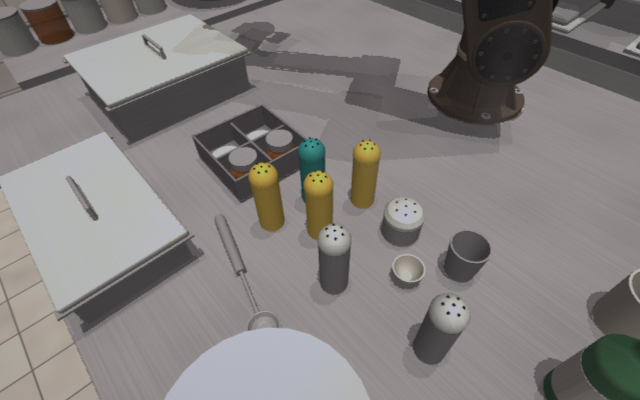

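View pics/top0.png

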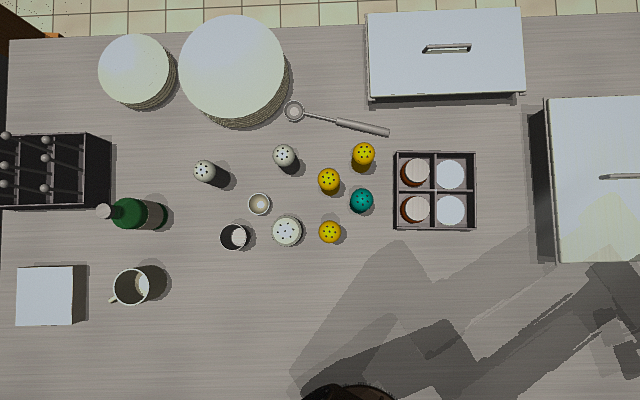

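The scene view shows tall grey shakers at (334,258) and (441,328). In the top view they are at (205,171) and (285,156). The look-alikes in the top view are:
- squat shaker (287,231)
- tumbler (235,237)
- cup (259,204)
- yellow ones at (363,154), (329,181) and (330,232)
- turquoise one (362,201)

The empty cells, with their liners, are at (451,174) and (451,211). Next I'll confirm with an enlarged crop and measure.

```bash
cat > h.py <<'E'
import cv2, numpy as np
from plant import r
def ray(n,uv):
    c=r.calibration(n); R,_=cv2.Rodrigues(c["rvec"]); t=c["tvec"]
    d=R.T@np.linalg.inv(c["K"])@np.array([uv[0],uv[1],1.]); return -R.T@t,d/np.linalg.norm(d)
def at(n,uv,z):
    o,d=ray(n,uv); return o+d*(z-o[2])/d[2]
def proj(n,p):
    c=r.calibration(n); return cv2.projectPoints(np.array(p,float).reshape(-1,3),c["rvec"],c["tvec"],c["K"],None)[0].reshape(-1,2)
def tri(u1,u2):
    o1,d1=ray("top",u1);o2,d2=ray("scene",u2)
    s=np.linalg.lstsq(np.c_[d1,-d2],o2-o1,rcond=None)[0]
    a=o1+s[0]*d1;b=o2+s[1]*d2; return (a+b)/2,np.linalg.norm(a-b)
E
python3 - <<'E'
from h import *
t=cv2.imread("pics/top0.png"); s=cv2.imread("pics/scene0.png")
a=cv2.resize(t[130:260,180:320],None,fx=4,fy=4,interpolation=2); cv2.imwrite("pics/c1.png",a)
a=cv2.resize(t[140:240,380:490],None,fx=5,fy=5,interpolation=2); cv2.imwrite("pics/c2.png",a)
a=cv2.resize(s[210:370,300:480],None,fx=3.5,fy=3.5,interpolation=2); cv2.imwrite("pics/c3.png",a)
for u in((205,171),(285,156),(363,154),(329,181)): print(u,at("top",u,.135))
for u in((451,174),(451,211)): print(u,at("top",u,.007))
print("origin cams",ray("top",(0,0))[0],ray("scene",(0,0))[0])
E
```

```text
(205, 171) [0.59702138 0.30175304 0.135     ]
(285, 156) [0.62255036 0.13573182 0.135     ]
(363, 154) [ 0.6210888  -0.02426922  0.135     ]
(329, 181) [0.56779532 0.04684689 0.135     ]
(451, 174) [ 0.59223313 -0.23697748  0.007     ]
(451, 211) [ 0.50543431 -0.2321702   0.007     ]
origin cams [0.45937857 0.02958551 0.93380478] [0.82678483 0.34785809 0.52762937]
```

View pics/c1.png

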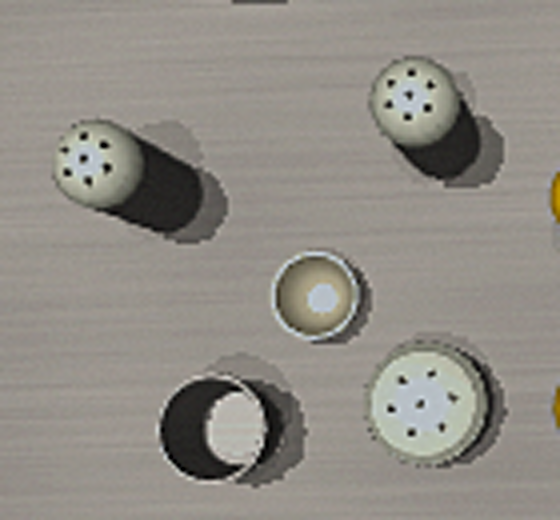

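View pics/c2.png

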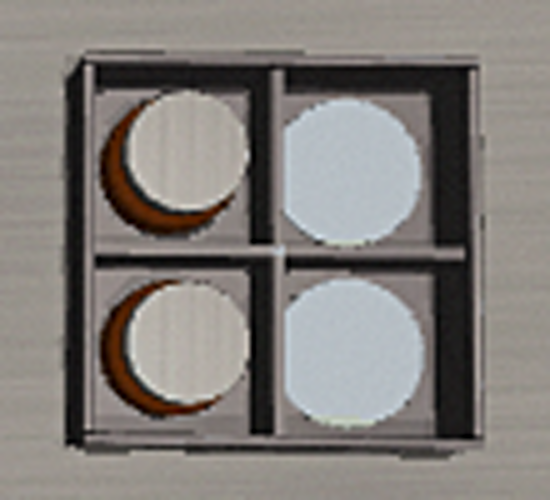

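View pics/c3.png

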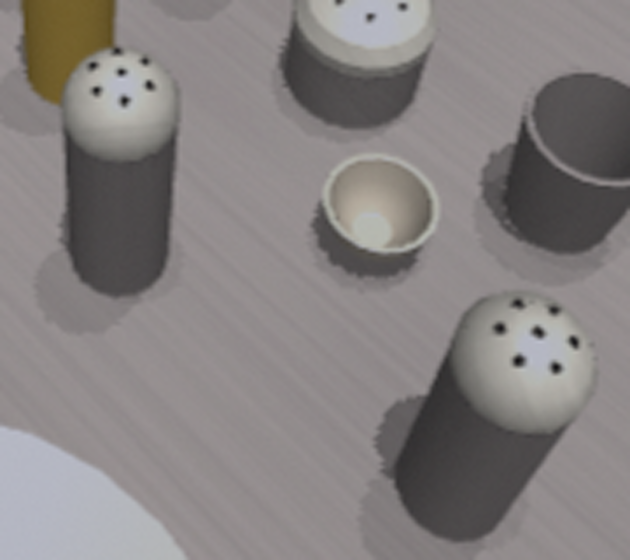

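```bash
python3 - <<'E'
from h import *
f=lambda x,y,k,ox,oy:(ox+(x+.5)/k-.5,oy+(y+.5)/k-.5)
A=(f(84,158,4,180,130),f(538,332,3.5,300,210)); B=(f(409,94,4,180,130),f(122,72,3.5,300,210))
for X in(A,B): print(X,tri(*X),at("top",X[0],.14),at("scene",X[1],.14))
for q in((348,172),(351,352)): print("pad",at("top",f(*q,5,380,140),.007))
for q in((280,250),(89,65),(474,67),(476,437),(88,437)): print("crate top",f(*q,5,380,140),at("top",f(*q,5,380,140),.06))
# base model check: body silhouette
t=cv2.imread("pics/top0.png");s=cv2.imread("pics/scene0.png")
th=np.linspace(0,2*np.pi,40)
def draw(im,n,c,rad,z,col):
    P=proj(n,np.c_[c[0]+rad*np.cos(th),c[1]+rad*np.sin(th),0*th+z]); 
    cv2.polylines(im,[np.int32(P*4*16+24)],True,col,1,cv2.LINE_AA,4)
t4=cv2.resize(t,None,fx=4,fy=4);s4=cv2.resize(s,None,fx=4,fy=4)
for X in(A,B):
    c=tri(*X)[0]
    for im,n in((t4,"top"),(s4,"scene")):
        draw(im,n,c,.023,0,(0,0,255));draw(im,n,c,.0235,.114,(0,255,0))
cv2.imwrite("pics/d1.png",t4[520:1040,720:1280]);cv2.imwrite("pics/d2.png",s4[840:1480,1220:1930][:600])
E
```

```text
((200.625, 169.125), (453.3571428571429, 304.5)) (array([0.60025756, 0.30948459, 0.13970023]), np.float64(0.0006325555552746316)) [0.60035003 0.30908954 0.14      ] [0.6002369 0.3097739 0.14     ]
((281.875, 153.125), (334.5, 230.21428571428572)) (array([0.62725055, 0.14193649, 0.13974376]), np.float64(0.001493188602651688)) [0.62770793 0.14135589 0.14      ] [0.62689274 0.14263672 0.14      ]
pad [ 0.59237391 -0.23279447  0.007     ]
pad [ 0.50784786 -0.2295315   0.007     ]
crate top (435.6, 189.6) [ 0.55106768 -0.18614863  0.06      ]
crate top (397.4, 152.6) [ 0.63674265 -0.10595783  0.06      ]
crate top (474.4, 153.0) [ 0.62984914 -0.275737    0.06      ]
crate top (474.8, 227.0) [ 0.46628354 -0.26673787  0.06      ]
crate top (397.2, 227.0) [ 0.47127852 -0.09823233  0.06      ]
```

View pics/d1.png

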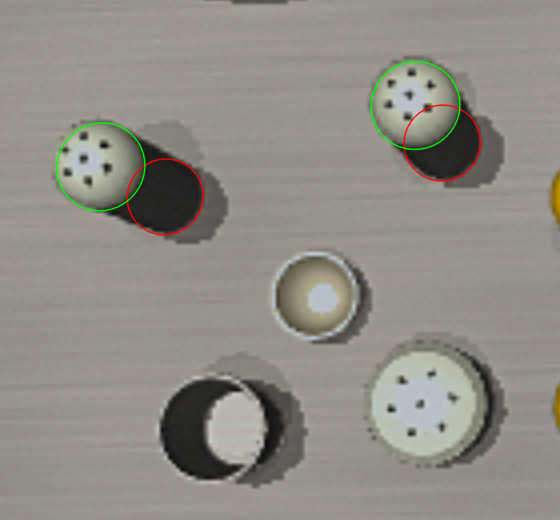

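View pics/d2.png

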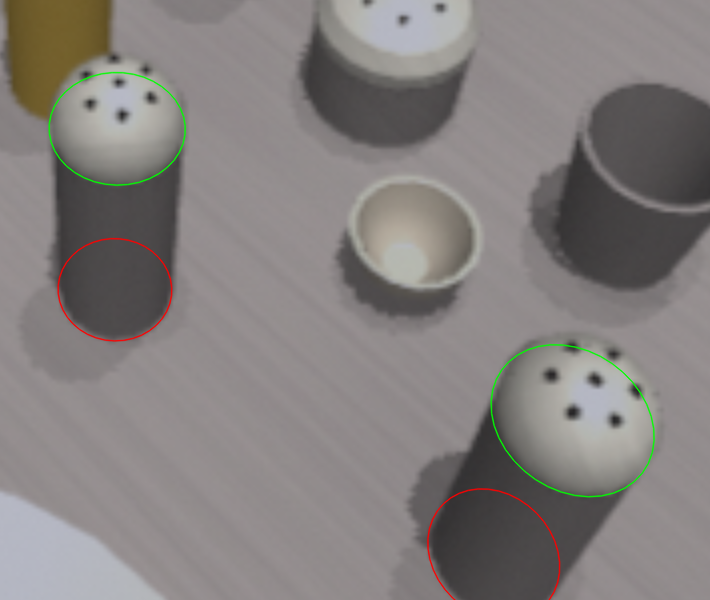

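Model overlays match in both views: A=(0.600,0.3095) and B=(0.627,0.142) with tops at 0.140. The pads are at about (0.592,-0.232) and (0.507,-0.2285), 85 mm apart as they should be. First I'll turn the jaws along world y, then go to B.

>>> servo_tool(
  steps=[
    [8.7, 0, 0, 0, 8.4],
    [8.7, 0, 0, 0, 8.4],
    [8.7, -1.2, 2.2, 0, 0],
    [8.7, -2.4, 4.4, 0, 0],
    [8.7, -2.4, 4.4, 0, 0],
    [8.7, -2.4, 4.4, 0, 0],
    [8.7, -2.4, 4.4, 0, 0],
    [8.7, -2.4, 4.4, 0, 0],
  ],
  squeeze=25,
)

```text
time_s: 1.1
tcp_pos: [0.3273, -0.4027, 0.2264]
eef_rot: [180.0, -0.0, 180.0]
contact_force: [0.3, -0.8, -0.1]
gripper_width: 0.0872
```

>>> servo_tool(
  steps=[
    [8.7, -2.4, 4.4, 0, 0],
    [8.7, -2.4, 4.4, 0, 0],
    [8.7, -2.4, 4.4, 0, 0],
    [8.7, -2.4, 4.4, 0, 0],
    [8.7, -2.4, 4.4, 0, 0],
    [8.7, -2.4, 4.4, 0, 0],
    [8.7, -2.4, 4.4, 0, 0],
    [8.7, -2.4, 4.4, 0, 0],
  ],
)

```text
time_s: 2.1
tcp_pos: [0.5194, -0.0508, 0.2265]
eef_rot: [180.0, -0.0, 180.0]
contact_force: [0.9, 0.5, 0.0]
gripper_width: 0.0873
```

>>> servo_tool(
  steps=[
    [8.7, -2.4, 4.4, 0, 0],
    [8.7, -2.4, 4.4, 0, 0],
    [8.7, -2.4, 4.4, 0, 0],
    [8.7, -2.4, 4.4, 0, 0],
    [8.7, -1.2, 1.7, 0, 0],
    [8.7, 0, 0, 0, 0],
    [8.7, 0, 0, 0, 0],
  ],
)

```text
time_s: 2.98
tcp_pos: [0.6266, 0.1398, 0.2263]
eef_rot: [-180.0, -0.0, 179.9]
contact_force: [-0.0, -0.0, 0.3]
gripper_width: 0.0866
```

>>> servo_tool(
  steps=[
    [8.7, 0, 0.2, 2.5, 0],
    [8.7, 0, 0, 3, 0],
    [8.7, 0, 0, 3, 0],
    [8.7, 0, 0, 2.5, 0],
    [8.7, 0, 0, 2, 0],
    [8.7, 0, 0, 1, 0],
    [8.7, 0, 0, 0.5, 0],
    [8.7, 0, 0, 0, 0],
  ],
)

```text
time_s: 3.98
tcp_pos: [0.6273, 0.1423, 0.082]
eef_rot: [180.0, 0.0, 180.0]
contact_force: [-0.7, -0.2, -0.7]
gripper_width: 0.0868
```

>>> servo_tool(
  steps=[
    [4.0, 0, 0, 0, 0],
    [4.0, 0, 0, 0, 0],
    [4.0, 0, 0, 0, 0],
    [4.0, 0, 0, 0, 0],
    [4.0, 0, 0, 0, 0],
    [4.0, 0, 0, 0, 0],
    [4.0, 0, 0, 0, 0],
    [4.0, 0, 0, 0, 0],
  ],
  squeeze=25,
)

```text
time_s: 4.97
tcp_pos: [0.6271, 0.1425, 0.0816]
eef_rot: [-180.0, -0.0, 180.0]
contact_force: [-0.3, -1.0, 1.0]
gripper_width: 0.0455
```

Gripped at 45.5 mm, which matches the 46 mm body. Next I lift a little and check.

>>> servo_tool(
  steps=[
    [4.0, 0, 0, -1, 0],
    [4.0, 0, 0, -2, 0],
    [4.0, 0, 0, -3, 0],
    [4.0, 0, 0, -3, 0],
    [4.0, 0, 0, -3, 0],
    [4.0, 0, 0, -3, 0],
    [4.0, 0, 0, -1.5, 0],
    [4.0, 0, 0, 0, 0],
  ],
)

```text
time_s: 5.98
tcp_pos: [0.6273, 0.1428, 0.2473]
eef_rot: [179.9, 0.1, 180.0]
contact_force: [-0.2, -0.6, -3.0]
gripper_width: 0.0455
```

```bash
python3 - <<'E'
from h import *
im=r.capture("scene"); cv2.imwrite("pics/s2.png",im[:,:,::-1])
s=r.get_state();print(s["tcp_pos"],s["gripper_width"],s["contact_force"])
E
```

```text
[0.62672984 0.1426367  0.24598049] 0.04551760254369669 [ 0.26287076 -0.27338444 -3.64714249]
```

View pics/s2.png

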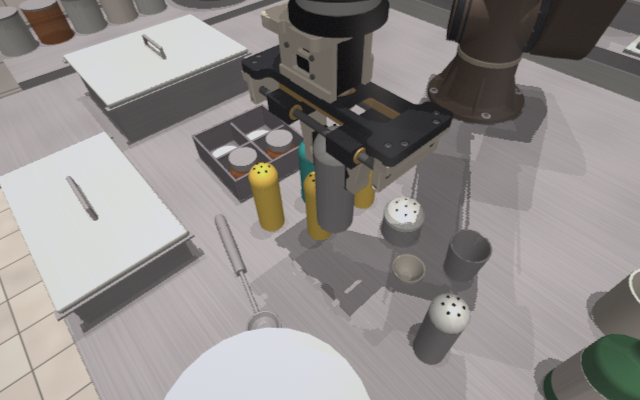

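The shaker hangs upright in the jaws at about (333,190), base ~0.165, above the yellow look-alikes. Moving to the far pad.

>>> servo_tool(
  steps=[
    [4.0, 0.2, -1.8, 0, 0],
    [4.0, 0.4, -3.6, 0, 0],
    [4.0, 0.4, -4.5, 0, 0],
    [4.0, 0.4, -4.5, 0, 0],
    [4.0, 0.4, -4.5, 0, 0],
    [4.0, 0.4, -4.5, 0, 0],
    [4.0, 0.4, -4.5, 0, 0],
    [4.0, 0.4, -4.5, 0, 0],
  ],
)

```text
time_s: 7.02
tcp_pos: [0.5957, -0.1834, 0.2452]
eef_rot: [180.0, -0.1, 180.0]
contact_force: [1.1, -1.2, -3.4]
gripper_width: 0.0457
```

>>> servo_tool(
  steps=[
    [4.0, 0.3, -3, 0, 0],
    [4.0, 0.2, -1.6, 0, 0],
    [4.0, 0, -0.5, 0, 0],
    [4.0, 0, 0, 0, 0],
    [4.0, 0, 0, 0, 0],
    [4.0, 0, 0, 0, 0],
  ],
)

```text
time_s: 7.78
tcp_pos: [0.5922, -0.2316, 0.2467]
eef_rot: [180.0, 0.0, -180.0]
contact_force: [1.1, -0.2, -2.4]
gripper_width: 0.0457
```

```bash
python3 - <<'E'
from h import *
for n in("scene","top"):
    im=r.capture(n); cv2.imwrite(f"pics/{n}3.png",im[:,:,::-1])
s=r.get_state();print(s["tcp_pos"],s["gripper_width"],s["contact_force"])
a=cv2.imread("pics/scene3.png")[60:220,150:390];cv2.imwrite("pics/c4.png",cv2.resize(a,None,fx=3.3,fy=3.3))
E
```

```text
[ 0.59214928 -0.23181479  0.24666236] 0.04574451085772767 [-0.02036652 -0.34672535 -3.20822025]
```

View pics/c4.png

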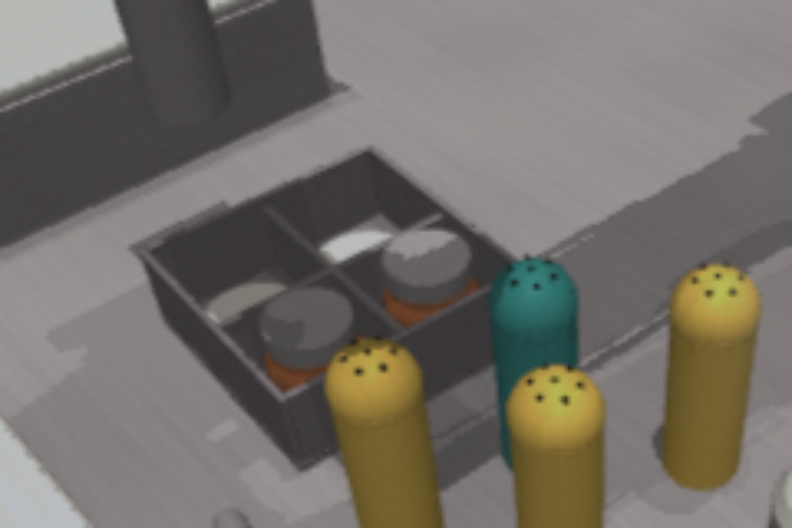

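The shaker base hangs at about crop (180,110). I'll cross-check the crate model in the scene view before lowering.

```bash
python3 - <<'E'
from h import *
a=np.deg2rad(-2.6);ex=np.array([np.cos(a),np.sin(a)]);ey=np.array([-ex[1],ex[0]]);c=np.array([.551,-.187])
for n in("scene","top"):
    im=cv2.resize(cv2.imread(f"pics/{n}0.png"),None,fx=5,fy=5)
    for h,z in((.0875,.06),):
        P=[np.r_[c+sx*h*ex+sy*h*ey,z] for sx,sy in((1,1),(1,-1),(-1,-1),(-1,1))]
        cv2.polylines(im,[np.int32(proj(n,P)*5+2)],True,(0,255,0),1)
    th=np.linspace(0,6.28,40)
    for p in((.592,-.232),(.507,-.2285)):
        cv2.polylines(im,[np.int32(proj(n,np.c_[p[0]+.035*np.cos(th),p[1]+.035*np.sin(th),0*th+.007])*5+2)],True,(0,0,255),1)
    u=proj(n,[[*c,.03]])[0]*5; x,y=map(int,u); cv2.imwrite(f"pics/e_{n}.png",im[max(0,y-260):y+260,x-320:x+320])
E
```

```text
(no output)
```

View pics/e_scene.png

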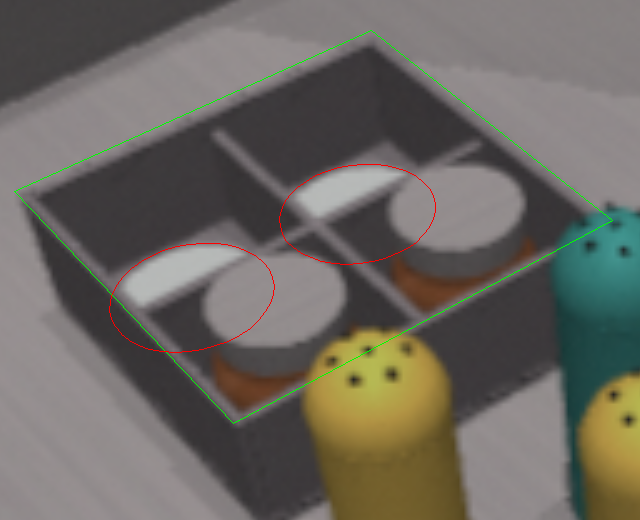

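View pics/e_top.png

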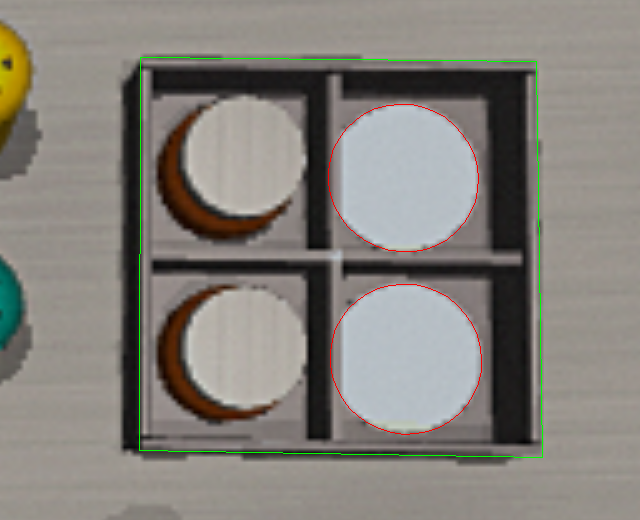

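The model fits in both views. Lowering.

>>> servo_tool(
  steps=[
    [4.0, 0, 0, 1.5, 0],
    [4.0, 0, 0, 3, 0],
    [4.0, 0, 0, 3, 0],
    [4.0, 0, 0, 3, 0],
    [4.0, 0, 0, 2, 0],
    [4.0, 0, 0, 1.5, 0],
    [4.0, 0, 0, 1, 0],
    [4.0, 0, 0, 0.4, 0],
  ],
)

```text
time_s: 8.88
tcp_pos: [0.5919, -0.2324, 0.0921]
eef_rot: [-180.0, -0.0, 180.0]
contact_force: [-0.5, 0.6, -2.8]
gripper_width: 0.0456
```

>>> servo_tool(
  steps=[
    [4.0, 0, 0, 0.2, 0],
    [4.0, 0, 0, 0, 0],
    [4.0, 0, 0, 0, 0],
  ],
)

```text
time_s: 9.25
tcp_pos: [0.5923, -0.2325, 0.0911]
eef_rot: [-180.0, 0.1, 180.0]
contact_force: [-0.1, -0.2, -2.3]
gripper_width: 0.0459
```

>>> servo_tool(
  steps=[
    [4.0, 0, 0, 0.15, 0],
    [4.0, 0, 0, 0, 0],
    [4.0, 0, 0, 0, 0],
  ],
)

```text
time_s: 9.62
tcp_pos: [0.592, -0.2324, 0.0891]
eef_rot: [-180.0, -0.0, 180.0]
contact_force: [0.2, -0.2, -2.0]
gripper_width: 0.0459
```

>>> servo_tool(
  steps=[
    [4.0, 0, 0, 0.15, 0],
    [4.0, 0, 0, 0, 0],
    [4.0, 0, 0, 0, 0],
  ],
)

```text
time_s: 10.0
tcp_pos: [0.5926, -0.2326, 0.0886]
eef_rot: [-180.0, 0.1, 180.0]
contact_force: [-1.2, 1.1, 5.7]
gripper_width: 0.0455
```

The vertical force turned from -2 to +5.7 N, so the shaker is on the floor. Releasing and rising.

>>> servo_tool(
  steps=[
    [8.7, 0, 0, 0, 0],
    [8.7, 0, 0, 0, 0],
    [8.7, 0, 0, 0, 0],
    [8.7, 0, 0, 0, 0],
    [8.7, 0, 0, 0, 0],
    [8.7, 0, 0, 0, 0],
    [8.7, 0, 0, -1, 0],
    [8.7, 0, 0, -2, 0],
  ],
)

```text
time_s: 11.0
tcp_pos: [0.5915, -0.2324, 0.1177]
eef_rot: [180.0, -0.1, 180.0]
contact_force: [0.0, -0.5, 0.0]
gripper_width: 0.0869
```

>>> servo_tool(
  steps=[
    [8.7, 0, 0, -3, 0],
    [8.7, 0, 0, -3, 0],
    [8.7, 0, 0, -3, 0],
    [8.7, 0, 0, -2, 0],
    [8.7, 0, 1.4, 0, 0],
    [8.7, 0, 4.2, 0, 0],
    [8.7, 0, 5, 0, 0],
    [8.7, 0, 5, 0, 0],
  ],
)

```text
time_s: 12.0
tcp_pos: [0.5913, -0.0746, 0.227]
eef_rot: [180.0, -0.1, 180.0]
contact_force: [1.0, 0.3, 0.4]
gripper_width: 0.0874
```

```bash
python3 - <<'E'
from h import *
im=r.capture("top"); cv2.imwrite("pics/top4.png",im[:,:,::-1])
im=r.capture("scene"); cv2.imwrite("pics/scene4.png",im[:,:,::-1])
s=r.get_state();print(s["tcp_pos"],s["gripper_width"])
E
```

```text
[ 0.59161176 -0.07208624  0.22717891] 0.08699553001531253
```

View pics/top4.png

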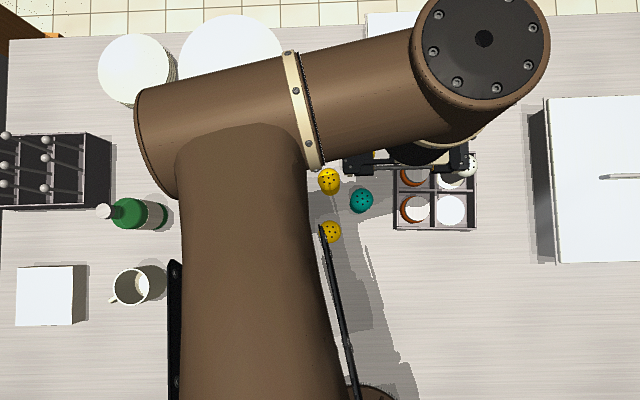

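View pics/scene4.png

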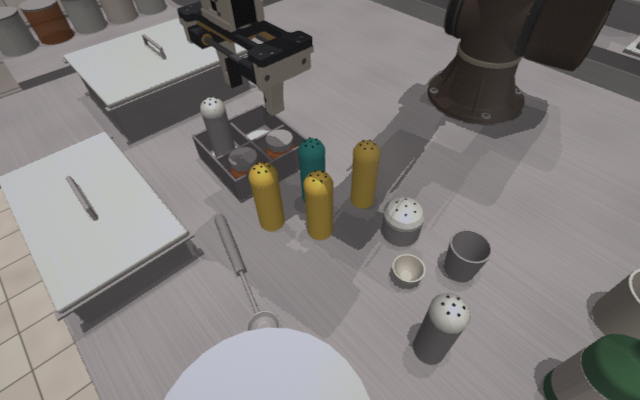

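The first shaker stands upright in its cell (scene (214,125)) and everything else is undisturbed. On to shaker A.

>>> servo_tool(
  steps=[
    [8.7, -0.1, 5, 0, 0],
    [8.7, -0.1, 5, 0, 0],
    [8.7, -0.1, 5, 0, 0],
    [8.7, -0.1, 5, 0, 0],
    [8.7, -0.1, 5, 0, 0],
    [8.7, -0.1, 5, 0, 0],
    [8.7, -0.1, 4.5, 0, 0],
    [8.7, -0.1, 2.5, 0, 0],
  ],
)

```text
time_s: 13.1
tcp_pos: [0.5995, 0.2955, 0.2267]
eef_rot: [-180.0, -0.1, -179.9]
contact_force: [-0.1, -1.4, -0.3]
gripper_width: 0.0868
```

>>> servo_tool(
  steps=[
    [8.7, 0, 1.1, 0, 0],
    [8.7, 0, 0, 0, 0],
    [8.7, 0, 0, 0, 0],
    [8.7, 0, 0, 0, 0],
  ],
)

```text
time_s: 13.6
tcp_pos: [0.6004, 0.3035, 0.2279]
eef_rot: [180.0, 0.0, 179.9]
contact_force: [-0.6, 0.6, 0.2]
gripper_width: 0.0869
```

>>> servo_tool(
  steps=[
    [8.7, 0, 0.6, 2.5, 0],
    [8.7, 0, 0, 3, 0],
    [8.7, 0, 0, 3, 0],
    [8.7, 0, 0, 2.5, 0],
    [8.7, 0, 0, 2, 0],
    [8.7, 0, 0, 1, 0],
    [8.7, 0, 0, 0.6, 0],
    [8.7, 0, 0, 0, 0],
  ],
)

```text
time_s: 14.6
tcp_pos: [0.6004, 0.3105, 0.0818]
eef_rot: [180.0, 0.0, 180.0]
contact_force: [-0.5, -0.2, 1.0]
gripper_width: 0.0872
```

>>> servo_tool(
  steps=[
    [4.0, 0, 0, 0, 0],
    [4.0, 0, 0, 0, 0],
    [4.0, 0, 0, 0, 0],
    [4.0, 0, 0, 0, 0],
    [4.0, 0, 0, 0, 0],
    [4.0, 0, 0, 0, 0],
    [4.0, 0, 0, 0, 0],
    [4.0, 0, 0, 0, 0],
  ],
  squeeze=25,
)

```text
time_s: 15.6
tcp_pos: [0.6002, 0.3105, 0.0816]
eef_rot: [-180.0, 0.0, 180.0]
contact_force: [-0.9, -1.2, 0.8]
gripper_width: 0.0456
```

>>> servo_tool(
  steps=[
    [4.0, 0, 0, -1, 0],
    [4.0, 0, 0, -2, 0],
    [4.0, 0, 0, -3, 0],
    [4.0, 0, 0, -3, 0],
    [4.0, 0, 0, -3, 0],
    [4.0, 0, 0, -3, 0],
    [4.0, 0, 0, -1.5, 0],
    [4.0, 0, 0, 0, 0],
  ],
)

```text
time_s: 16.6
tcp_pos: [0.6004, 0.3109, 0.2474]
eef_rot: [179.9, 0.1, 180.0]
contact_force: [0.7, -0.3, -3.9]
gripper_width: 0.046
```

>>> servo_tool(
  steps=[
    [4.0, 0.3, -1.8, 0, 0],
    [4.0, 0.6, -3.5, 0, 0],
    [4.0, 0.8, -4.5, 0, 0],
    [4.0, 0.8, -4.5, 0, 0],
    [4.0, 0.8, -4.5, 0, 0],
    [4.0, 0.8, -4.5, 0, 0],
    [4.0, 0.8, -4.5, 0, 0],
    [4.0, 0.8, -4.5, 0, 0],
  ],
)

```text
time_s: 17.6
tcp_pos: [0.5414, -0.0145, 0.2453]
eef_rot: [-180.0, -0.1, 180.0]
contact_force: [0.5, -0.7, -4.2]
gripper_width: 0.0458
```

>>> servo_tool(
  steps=[
    [4.0, 0.8, -4.5, 0, 0],
    [4.0, 0.8, -4.5, 0, 0],
    [4.0, 0.8, -4.5, 0, 0],
    [4.0, 0.8, -4, 0, 0],
    [4.0, 0.4, -2.5, 0, 0],
    [4.0, 0, -1.2, 0, 0],
    [4.0, 0, 0, 0, 0],
    [4.0, 0, 0, 0, 0],
  ],
)

```text
time_s: 18.6
tcp_pos: [0.5068, -0.2239, 0.2461]
eef_rot: [180.0, -0.0, 180.0]
contact_force: [-0.4, -0.0, -2.7]
gripper_width: 0.0459
```

>>> servo_tool(
  steps=[
    [4.0, 0, -0.4, 1.5, 0],
    [4.0, 0, 0, 3, 0],
    [4.0, 0, 0, 3, 0],
    [4.0, 0, 0, 3, 0],
    [4.0, 0, 0, 2, 0],
    [4.0, 0, 0, 1.5, 0],
    [4.0, 0, 0, 1, 0],
    [4.0, 0, 0, 0.4, 0],
  ],
)

```text
time_s: 19.6
tcp_pos: [0.507, -0.2283, 0.0921]
eef_rot: [-180.0, -0.0, 180.0]
contact_force: [0.9, -0.1, -2.6]
gripper_width: 0.0458
```

>>> servo_tool(
  steps=[
    [4.0, 0, 0, 0.2, 0],
    [4.0, 0, 0, 0.1, 0],
    [4.0, 0, 0, 0, 0],
    [4.0, 0, 0, 0, 0],
  ],
)

```text
time_s: 20.1
tcp_pos: [0.5071, -0.2284, 0.0899]
eef_rot: [-180.0, 0.0, 180.0]
contact_force: [-0.1, -0.8, -2.4]
gripper_width: 0.0459
```

>>> servo_tool(
  steps=[
    [4.0, 0, 0, 0.1, 0],
    [4.0, 0, 0, 0, 0],
    [4.0, 0, 0, 0, 0],
  ],
)

```text
time_s: 20.48
tcp_pos: [0.507, -0.2284, 0.0886]
eef_rot: [-180.0, 0.0, 180.0]
contact_force: [-0.7, -0.2, -1.8]
gripper_width: 0.0456
```

>>> servo_tool(
  steps=[
    [4.0, 0, 0, 0.1, 0],
    [4.0, 0, 0, 0, 0],
    [4.0, 0, 0, 0, 0],
  ],
)

```text
time_s: 20.85
tcp_pos: [0.5077, -0.2286, 0.0886]
eef_rot: [-180.0, 0.1, -180.0]
contact_force: [-1.5, 1.8, 5.5]
gripper_width: 0.0457
```

Contact again (+5.5 N). Releasing, rising and moving clear.

>>> servo_tool(
  steps=[
    [8.7, 0, 0, 0, 0],
    [8.7, 0, 0, 0, 0],
    [8.7, 0, 0, 0, 0],
    [8.7, 0, 0, 0, 0],
    [8.7, 0, 0, 0, 0],
    [8.7, 0, 0, 0, 0],
    [8.7, 0, 0, -1, 0],
    [8.7, 0, 0, -2, 0],
  ],
)

```text
time_s: 21.85
tcp_pos: [0.5065, -0.2284, 0.1178]
eef_rot: [180.0, -0.1, 180.0]
contact_force: [0.6, -0.4, 0.7]
gripper_width: 0.0869
```

>>> servo_tool(
  steps=[
    [8.7, 0, 0, -3, 0],
    [8.7, 0, 0, -3, 0],
    [8.7, 0, 0, -3, 0],
    [8.7, 0, 0, -2, 0],
    [8.7, 0, -1.5, 0, 0],
    [8.7, 0, -4, 0, 0],
    [8.7, 0, -4.5, 0, 0],
    [8.7, 0, -4.5, 0, 0],
  ],
)

```text
time_s: 22.85
tcp_pos: [0.5064, -0.3751, 0.2269]
eef_rot: [180.0, -0.0, 180.0]
contact_force: [1.0, -0.5, 1.0]
gripper_width: 0.0871
```

>>> servo_tool(
  steps=[
    [8.7, 2, -4.5, 0, 0],
    [8.7, 3, -4.5, 0, 0],
    [8.7, 3, -4.5, 0, 0],
    [8.7, 3, -4, 0, 0],
    [8.7, 3, -4, 0, 0],
    [8.7, 2, -2, 0, 0],
    [8.7, 0, 0, 0, 0],
    [8.7, 0, 0, 0, 0],
  ],
)

```text
time_s: 23.85
tcp_pos: [0.3464, -0.6083, 0.2268]
eef_rot: [179.9, -0.0, 179.9]
contact_force: [1.0, -0.5, -0.3]
gripper_width: 0.0871
```

```bash
python3 - <<'E'
from h import *
o=[]
for n,(y,x) in (("top",(140,380)),("scene",(70,170))):
    im=r.capture(n)[:,:,::-1].copy(); cv2.imwrite(f"pics/{n}5.png",im)
    for p in((.592,-.232),(.507,-.2285)): print(n,proj(n,[[*p,.147]]))
    o.append(cv2.resize(im[y:y+110,x:x+130],None,fx=3,fy=3,interpolation=2))
cv2.imwrite("pics/c5.png",np.hstack(o)); print(r.get_state()["tcp_pos"])
E
```

```text
top [[468.28412793 163.55608875]]
top [[469.05892371 206.13351914]]
scene [[209.48522082  98.81693366]]
scene [[248.3894802  82.510046 ]]
[ 0.34729276 -0.60777927  0.22733292]
```

View pics/c5.png

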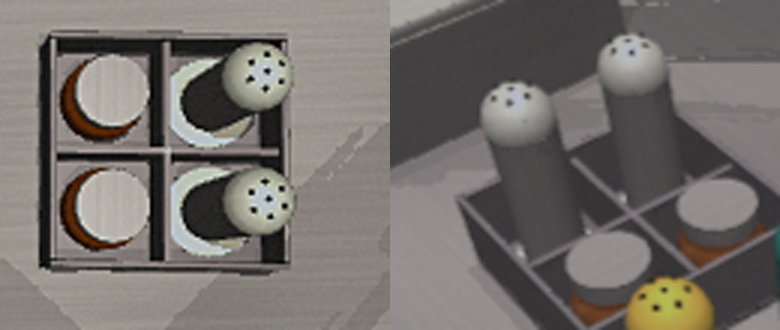

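View pics/top5.png

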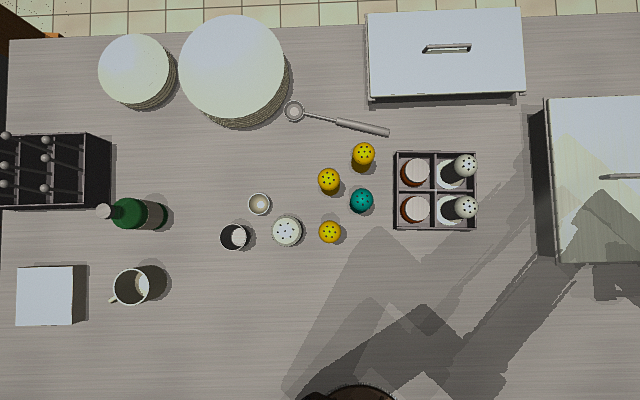

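The top centre dots are at (468.2,163.5) and (468.9,205.9), within 0.3 px of where they should be for upright shakers on the liners. Handing in.

```bash
python3 -c "
from plant import r
print(r.close_job())"
```

```text
the job is handed in; nothing more can be done
None
```

Both tall steel shakers are standing upright, one in each empty cell of the crate. I gripped each at about 100 mm height (fingers read 46 mm), lifted it over the other items, lowered it until the force showed it had touched the floor (about 5.5 N), and released it. I handed the job in at about 24 s.

In the last pictures, the shaker tops in the top view are within 0.3 px of where upright shakers centred on the liners should appear. The scene view also shows both upright. The gripper was open and clear, and nothing else had moved. No check failed or disagreed, but the hand-in gives no verdict, so I can't confirm the final judging.

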